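# Move the annealed brass disc with the spatula, then put the spatula away

### The arm

A 6-joint arm with a two-finger parallel gripper is mounted at the origin on the work surface. World frame = base frame: x ahead of the robot, y to its left, z up, the work surface at z = 0. Lengths are in m, angles in rad, forces in N, time in s.
With the tool pointing down it reaches from about 0.35 to 0.975 m from the base axis. Payload 4.9 kg.
Tool frame: the origin (TCP) lies on the mounting face of the last link; the fingertips stand 173 mm ahead of it and the grasp point (between the pads) lies 155 mm ahead of it (tcp_to_grasp is the distance from the TCP to the grasp point, in m); z points along the fingers, y is the line along which they close (so a half turn about z gives the same grasp; the last joint's range is limited). The gripper opens to 85 mm and grips with 20 to 120 N. Pads are 22 mm wide; open, the fingers measure 114 mm over their backs; the gripper's body (76 mm by 85 mm) begins 54 mm behind the grasp point. The pads swing forward as they close: fully open they stand 13 mm farther back than shut.
Start: joints at [-1.36, 0.053, 1.613, -0, 1.476, -0.119], TCP at [0.202, -0.591, 0.405] pointing down, gripper open.
Joint ranges: [-3.01, 3.01], [-1.01, 2.22], [0.06, 2.58], [-1.02, 4.17], [0.09, 2.62], [-3.14, 3.14]. Speed limits (rad/s): [2.57, 2.57, 3.14, 3.14, 3.14, 3.14].

### API

Orientations are given as a rotation vector (axis times angle).
In Python, from station import get_obs, get_image, calibration, finish_job, tcp_to_grasp gives the robot as it stands. The module is installed in compiled form; this text tells all that it offers.
- The arm moves only by the tool arm_command, never from a script. Its argument "plan" is a list that holds one entry, the list of rows, each a list of 6 numbers: the shift along the tool's x, y, z in cm, then the turn, a rotation vector about the tool's x, y, z in rad. A call has 1 to 12 rows; each row is the pose to reach, as a shift and turn from the pose commanded when the call began, along the tool's axes at that moment; what a row does not reach only later rows make up. A row lasts 1/12 s, in which the tool goes at most 41.7 mm and 7.16 degrees, less where a joint would pass 70% of its speed; a pose out of reach is approached as far as the arm can. A call with a gripper value outside its range is refused whole. "gripper" is the closure, from -1 (fully open) to 1 (shut), set as the call begins (left out, the last holds). The fingers move at their own pace and stop on an object; "force" is the grip in N (left out, the last holds). Time passes only in rows, so rows that repeat a pose let the fingers close. It gives the time, the measured TCP pose, the force, the opening and the grip force at its end, in the units of the state.
- get_obs(): the state, without advancing time (a new reading comes with each control period).
- get_image(name): name is "side" or "top" or "wrist"; returns (picture, depth): 480x640x3 uint8, blue, green, red; 480x640 float32, m along the optical axis (not along the pixel's ray), 0 where there is no reading.
- calibration(name): a dict with "fx", "fy", "cx", "cy" (pixels), "pose" (4x4, takes a point from camera to world coordinates). Camera axes: x right, y up, looking along -z (the intrinsics and any distortion apply to the point x, -y, -z); pixel columns grow to the right and rows downward; lengths in m; the calibration is good to about 2 mm. A picture is of the moment at which its call begins: read the wrist's pose just before it. calibration takes no time and is no camera call; for the wrist camera it gives the pose at the moment of the call.
- finish_job(): hands the job in; it is judged then, once.
The state is a dict: "t": time; "q": joint angles; "dq": joint speeds; "effort": joint torques, N m; "tool_pos": TCP position; "tool_rot": TCP orientation; "contact_force": force on the tool from outside, world axes, zero at the start; "wrist_torque": the same for the moment, N m; "opening": finger opening in m; "grip_force": force on a finger pad.
Only numpy, scipy, OpenCV 4.12 (cv2) and the standard library are available. Lean on these libraries where they do the work, as an engineer would, in place of code of your own. Each camera call takes 0.05 s, during which the arm holds its last target. There are 200 camera calls.

### The job

The round brass disc has just been annealed and is too hot to touch: slide the spatula under it, lift it off its firebrick stand and set it down gently, flat and centred, on the empty steel cooling rack, never touching it with the gripper or letting it fall on the bench. Then slide the spatula's blade edgewise, fully home, into the slotted wooden block and let go of it there. Leave the square brass plate and everything else on the bench undisturbed.

Things in the scene. Friction and masses are not known exactly. Their poses are not given: they have to be found in the camera images.
- spatula: Loose cranked spatula, 0.23 kg, lying blade-down. Flat steel blade 118 (x) x 66 (y) x 3 mm; origin at the centre of the blade's underside, +x to its front edge, z up. From its rear edge (x = -59) a 20 mm wide neck slants back and up to a wooden handle, straight and parallel to the blade: 20 mm wide (y), 22 mm tall (z 41 to 63), from x = -90 to -202.
- spatula_grip (a point): Point on the handle's axis to pinch from above across y: 125 mm behind the blade's centre and 52 mm above the blade's underside. Axes as the spatula's.
- spatula_tip (a point): Middle of the blade's front edge, 59 mm ahead of the blade's centre, mid-thickness.
- disc: Loose round brass disc, diameter 110 mm, 4 mm thick, about 0.3 kg, lying across the two ridges of its stand (roughly centred, off by up to 6 mm). Origin at the centre of its underside, z up.
- square: Loose square brass plate, 110 x 110 x 4 mm, 0.4 kg, on the other firebrick stand; to be left there. Origin at the centre of its underside.
- stand_disc: Fixed firebrick stand under the disc: slab 140 (x) x 130 (y) x 25 mm with two ridges along x, each 22 mm wide, 18 mm tall (tops 43 mm above the bench). Between them a channel 84 mm wide (y -42 to 42), z 25 to 43, open above and at both ends. Origin at the centre of its underside; the channel's -x end faces the robot.
- stand_square: Fixed firebrick stand under the square plate, same as stand_disc.
- rack: Fixed empty steel cooling rack: base plate 140 (x) x 136 (y) x 6 mm and two rails along x, 140 mm long, 12 mm wide, centred at y = +-49, on corner legs; rail tops 55 mm above the bench. Free space between the rails 86 mm wide, down to z = 6, open above and at both ends. Origin at the centre of its underside; -x end faces the robot.
- dock: Fixed wooden block, 115 (x) x 130 (y) x 56 mm. Its level slot opens to -x (the robot): 84 mm wide, z 30 to 42, 105 mm deep (x -57.5 to 47.5, back wall). Lips cover the slot's two long sides from above (18 mm each, z 42 to 56); the 48 mm between is open above. Origin: centre of its underside. A blade fully home has its front edge near x = 47.
- dock_mouth (a point): Centre of the slot's mouth, on the block's -x face, 36 mm above the bench. Axes as the block's.
- oil_bottle: Bystander: amber bottle, diameter 44, 85 mm tall, upright. Origin at centre of its foot.
- flux_jar: Bystander: white jar, diameter 60, 65 mm tall, upright. Origin at centre of its foot.
- tool_cup: Bystander: terracotta cup, diameter 74, 85 mm tall, with punches standing in it up to 155 mm. Origin at centre of its foot.
- pliers: Bystander: pliers lying flat, 165 mm long (x), 13 mm high. Origin under the pivot region.
- file: Bystander: file lying flat, 200 mm long (x -100 to 100), up to 21 mm high at its handle (-x). Origin under its middle.
There are look-alikes about, which are no part of the job. What is shaped like the disc but green or purple is not meant.

How it is judged:
By the outcome, as a careful person would: the job done as asked, in the order asked, and still so for the second after the job is handed in, with the robot touching nothing.
It also fails if it takes over 72 s, if anything falls off the work surface, if the arm or the gripper's body presses on something with over 40 N, if the wrist force passes 120 N, or if a joint passes its speed limit or range.

## Working session

There is one attempt and no reset: what is moved stays moved. The work goes in short steps, Python scripts to look and compute and a tool call to move; the robot and the scene stay as the last step left them, time stands still between calls to the robot, and variables do not carry over. Pictures are saved under pics/ and viewed, at most 10 in all, crops included, and the job is handed in when it is done.

Besides the shell and the picture viewer there is one more tool, called after "Request:" by a JSON object that holds its "name" and its "arguments", one argument or row to a line. arm_command: Moves the arm, as the interface text tells. Its arguments: {"type":"object","properties":{"plan":{"type":"array"},"gripper":{"type":"number"},"force":{"type":"number"}},"required":["plan"]}

```bash
mkdir -p pics; cat > h.py <<'E'
import numpy as np, cv2
from scipy.spatial.transform import Rotation as R
from station import *
def grab(n):
    c=calibration(n); im,d=get_image(n); return im,d,c
def cloud(d,c):
    v,u=np.mgrid[0:480,0:640]
    P=np.stack([(u-c['cx'])/c['fx']*d,-(v-c['cy'])/c['fy']*d,-d],-1)
    T=np.array(c['pose']); W=P@T[:3,:3].T+T[:3,3]; W[d<=0]=np.nan; return W
E
python3 - <<'E'
from h import *
for n in ['top','side']:
    im,d,c=grab(n); cv2.imwrite(f'pics/{n}0.png',im); np.savez(f'{n}0.npz',im=im,W=cloud(d,c))
    print(n,{k:np.round(v,3).tolist() for k,v in c.items()})
o=get_obs(); print({k:np.round(v,3).tolist() for k,v in o.items()},tcp_to_grasp)
E
```

```text
top {'fx': 477.502, 'fy': 477.502, 'cx': 320.666, 'cy': 235.482, 'pose': [[-0.017, 0.984, -0.176, 0.365], [-1.0, -0.019, -0.01, 0.012], [-0.013, 0.175, 0.984, 1.345], [0.0, 0.0, 0.0, 1.0]]}
side {'fx': 510.857, 'fy': 510.857, 'cx': 321.889, 'cy': 241.089, 'pose': [[-0.976, 0.157, -0.151, 0.402], [-0.217, -0.628, 0.747, 0.948], [0.022, 0.762, 0.647, 0.865], [0.0, 0.0, 0.0, 1.0]]}
{'t': 0.1, 'q': [-1.36, 0.053, 1.614, 0.0, 1.476, -0.119], 'dq': [-0.001, -0.002, -0.003, -0.0, 0.002, 0.001], 'effort': [-0.001, -39.491, -37.136, -0.0, 0.004, -0.0], 'tool_pos': [0.202, -0.591, 0.404], 'tool_rot': [-3.097, -0.515, 0.0], 'contact_force': [0.523, -0.063, -0.297], 'wrist_torque': [0.037, -0.004, 0.049], 'grip_force': 0.0, 'opening': 0.085} 0.1547
```

View pics/top0.png

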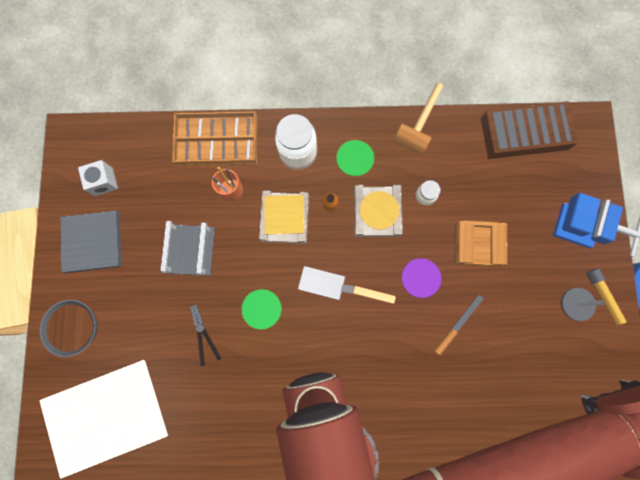

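View pics/side0.png

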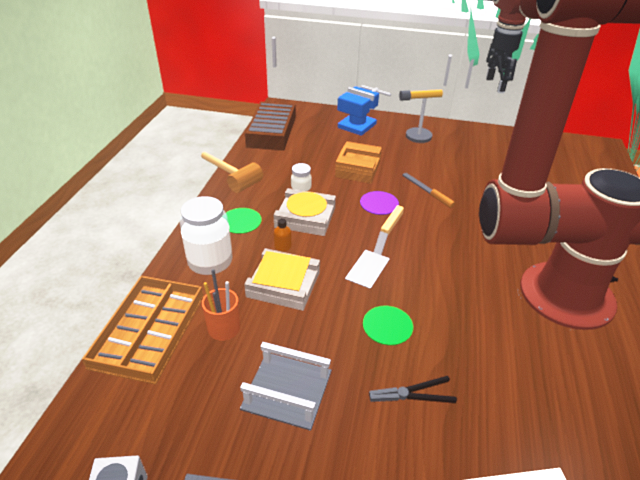

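The top view shows the spatula's blade at about (322,283) and its handle at (375,295). The disc is at (380,210), the square at (285,216), the rack at (188,248) and the dock at (482,243). The side view agrees. Next I'll measure them.

```bash
cat >> h.py <<'E'
def rect(p):
    (c,s,a)=cv2.minAreaRect((p*1000).astype(np.float32)); return np.round(c,1),np.round(s,1),round(a,1)
E
python3 - <<'E'
from h import *
for n in ['top','side']:
    z=np.load(n+'0.npz'); im=z['im']; W=z['W']; hsv=cv2.cvtColor(im,cv2.COLOR_BGR2HSV)
    print(n)
    # region boxes in world (approx) from top picture pixels
    Wt=np.load('top0.npz')['W']
    for nm,(u,v),r,zl,zh in [('blade',(322,283),.075,.0015,.012),('handle',(375,295),.07,.035,.08),('disc',(380,210),.085,.043,.056),
        ('standd',(380,210),.12,.012,.06),('rack',(188,248),.12,.045,.065),('rackall',(188,248),.12,.004,.07),('dock',(482,243),.11,.045,.07),('square',(285,216),.1,.043,.056),('sqstand',(285,216),.12,.012,.05)]:
        c=Wt[v,u]; m=(np.hypot(*(W[...,:2]-c[:2]).transpose(2,0,1))<r)&(W[...,2]>zl)&(W[...,2]<zh)
        if nm=='disc' or nm=='square': m&=(hsv[...,1]>120)&(hsv[...,0]>18)&(hsv[...,0]<35)
        if nm=='blade': m&=hsv[...,1]<60
        m=cv2.morphologyEx(m.astype(np.uint8),cv2.MORPH_OPEN,np.ones((2,2)))>0
        p=W[m]; 
        if len(p)>5: print(nm,len(p),np.round(c,3),'mean',np.round(p.mean(0),4),'zmed',np.round(np.median(p[:,2]),4),*rect(p[:,:2]))
    print('bench z',np.nanmedian(Wt[330:360,250:280,2]))
E
```

```text
top
blade 693 [0.469 0.024 0.003] mean [nan nan nan] zmed nan [466.5  23. ] [117.1  67.8] 75.1
handle 360 [ 0.43  -0.118  0.06 ] mean [nan nan nan] zmed nan [ 429.4 -115.2] [129.2  21. ] 77.6
disc 1110 [ 0.664 -0.141  0.051] mean [nan nan nan] zmed nan [ 663.8 -141.8] [105.3 104.2] 70.3
standd 2334 [ 0.664 -0.141  0.051] mean [nan nan nan] zmed nan [ 689.8 -155.1] [179.3 142.6] 69.2
rack 538 [0.574 0.403 0.009] mean [nan nan nan] zmed nan [571.  407.8] [119.5 142.2] 83.8
rackall 1982 [0.574 0.403 0.009] mean [nan nan nan] zmed nan [571.4 400.2] [138.6 146.6] 85.4
dock 1420 [ 0.569 -0.422  0.033] mean [nan nan nan] zmed nan [ 571.4 -427.3] [154.4 123.5] 86.1
square 1376 [0.653 0.123 0.049] mean [nan nan nan] zmed nan [709.1  74. ] [ 0.4 14. ] 174.4
sqstand 1822 [0.653 0.123 0.049] mean [nan nan nan] zmed nan [632.6  99.5] [115.3 207.3] 33.5
bench z 0.0010304571665228357
side
blade 829 [0.469 0.024 0.003] mean [0.4713 0.0303 0.0038] zmed 0.0038 [469.3  23.5] [133.6  68.1] 75.0
handle 331 [ 0.43  -0.118  0.06 ] mean [nan nan nan] zmed nan [ 425.8 -146.8] [200.4  20.2] 75.9
disc 741 [ 0.664 -0.141  0.051] mean [nan nan nan] zmed nan [ 665.4 -141.4] [113.6  78.8] 42.9
standd 1911 [ 0.664 -0.141  0.051] mean [nan nan nan] zmed nan [ 646.9 -115.2] [261.7 103. ] 53.2
rack 1242 [0.574 0.403 0.009] mean [nan nan nan] zmed nan [571.8 387. ] [145.9 137.6] 85.8
rackall 5093 [0.574 0.403 0.009] mean [nan nan nan] zmed nan [562.1 388.6] [160. 140.] 78.2
dock 758 [ 0.569 -0.422  0.033] mean [nan nan nan] zmed nan [ 528.9 -433.4] [239.4 102.1] 61.1
square 1536 [0.653 0.123 0.049] mean [nan nan nan] zmed nan [658.9 128.8] [110.4 109.5] 2.2
sqstand 2832 [0.653 0.123 0.049] mean [nan nan nan] zmed nan [656.3  99.8] [192.8 138.3] 86.4
bench z 0.0010304571665228357
```

Request:
{"name": "arm_command", "arguments": {
  "plan": [
    [[38.0,-39.1,7.5,0,0,-0.979],[38.0,-39.1,7.5,0,0,-0.979],[38.0,-39.1,7.5,0,0,-0.979],[38.0,-39.1,7.5,0,0,-0.979],[38.0,-39.1,7.5,0,0,-0.979],[38.0,-39.1,7.5,0,0,-0.979],[38.0,-39.1,7.5,0,0,-0.979],[38.0,-39.1,7.5,0,0,-0.979],[38.0,-39.1,7.5,0,0,-0.979],[38.0,-39.1,7.5,0,0,-0.979],[38.0,-39.1,7.5,0,0,-0.979],[38.0,-39.1,7.5,0,0,-0.979]]
  ],
  "gripper": -1,
  "force": 120
}}

```text
t: 1.1
tool_pos: [0.4141, -0.1413, 0.3361]
tool_rot: [2.493, 1.912, 0.0]
contact_force: [-0.1, -0.7, -0.5]
opening: 0.0858
grip_force: 0.0
```

```bash
cat >> h.py <<'E'
def rel(pos,yaw,pitch=0):
    "shift (cm) & turn from present pose to TCP pos (m), tool x at yaw (deg), tool down"
    o=get_obs(); Rc=R.from_rotvec(o['tool_rot'])
    Rt=R.from_euler('z',yaw,degrees=True)*R.from_euler('y',pitch,degrees=True)*R.from_rotvec([np.pi,0,0])
    t=Rc.inv().apply(np.array(pos)-o['tool_pos'])*100; w=(Rc.inv()*Rt).as_rotvec()
    print('row',np.round(t,2).tolist(),np.round(w,3).tolist(),'at',np.round(o['tool_pos'],4),'yaw',round(np.degrees(2*np.arctan2(o['tool_rot'][1],o['tool_rot'][0])),2),'F',np.round(o['contact_force'],1),round(float(o['t']),2))
def seg(W,m,zl,zh,c,r):
    m=m&(np.hypot(W[...,0]-c[0],W[...,1]-c[1])<r)&(W[...,2]>zl)&(W[...,2]<zh)
    n,l,s,_=cv2.connectedComponentsWithStats(m.astype(np.uint8)); k=1+s[1:,4].argmax()
    return W[l==k]
E
python3 - <<'E'
from h import *
im,d,c=grab('wrist'); W=cloud(d,c); cv2.imwrite('pics/w1.png',im)
hsv=cv2.cvtColor(im,cv2.COLOR_BGR2HSV)
for nm,zl,zh,cc in [('blade',.001,.012,(.467,.023)),('handle',.05,.08,(.43,-.12))]:
    p=seg(W,np.ones(d.shape,bool),zl,zh,cc,.1); print(nm,len(p),np.median(p[:,2]),*rect(p[:,:2]))
z=np.load('top0.npz'); im=z['im']; W=z['W']; hsv=cv2.cvtColor(im,cv2.COLOR_BGR2HSV)
S=hsv[...,1]; 
for nm,m,zl,zh,cc,r in [('stand',S<70,.012,.05,(.664,-.141),.1),('railL',S<90,.045,.065,(.57,.45),.09),('railR',S<90,.045,.065,(.57,.35),.09),('rackbase',S<255,.002,.02,(.571,.40),.1),('dock',S>60,.02,.07,(.571,-.427),.1)]:
    p=seg(W,m,zl,zh,cc,r); print(nm,len(p),np.median(p[:,2]),*rect(p[:,:2]))
E
```

```text
blade 17524 0.0020168317110728085 [452.2 -31.9] [ 84.1 197.5] 74.9
handle 5404 0.06391797295348343 [ 432.9 -113.4] [114.5  20. ] 74.5
stand 1067 0.040381001161783336 [ 668.8 -135.6] [129.4 141.3] 89.0
railL 278 0.05490866369940095 [574.2 451.3] [ 14.7 139.6] 85.8
railR 265 0.055289837692127586 [566.8 354.4] [ 14.6 139.2] 85.8
rackbase 1876 0.006634893998171187 [578.9 391.2] [138.2 178.5] 83.6
dock 2215 0.05485409761952997 [ 568.3 -414.4] [131.8 116.6] 85.7
```

View pics/w1.png

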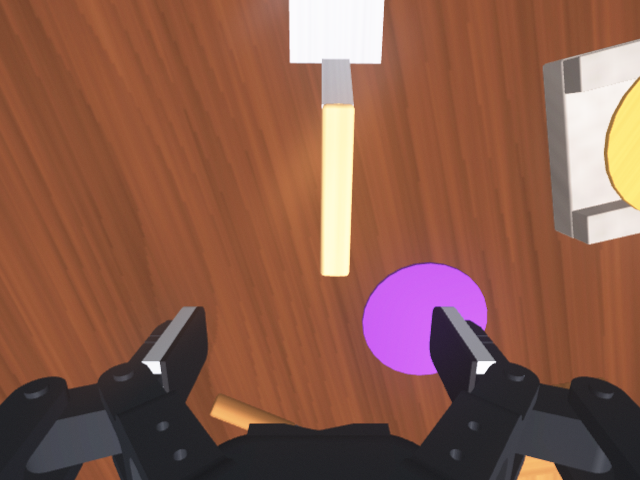

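The wrist view shows the handle running vertically at about (337,190), with the blade above it and the purple look-alike to its right. That puts the grip point at (0.438, -0.093), with the spatula's yaw at 74.5°.

Request:
{"name": "arm_command", "arguments": {
  "plan": [
    [[5.3,1.1,3.0,0,0,0.009],[5.3,1.1,5.0,0,0,0.009],[5.3,1.1,8.5,0,0,0.009],[5.3,1.1,11.0,0,0,0.009],[5.3,1.1,12.4,0,0,0.009],[5.3,1.1,12.9,0,0,0.009],[5.3,1.1,12.9,0,0,0.009],[5.3,1.1,12.9,0,0,0.009]]
  ]
}}

```text
t: 1.82
tool_pos: [0.4386, -0.0953, 0.2082]
tool_rot: [2.501, 1.9, 0.001]
contact_force: [0.7, -0.3, 0.0]
opening: 0.0852
grip_force: 0.0
```

Request:
{"name": "arm_command", "arguments": {
  "plan": [
    [[0,0,0,0,0,0],[0,0,0,0,0,0],[0,0,0,0,0,0],[0,0,0,0,0,0],[0,0,0,0,0,0],[0,0,0,0,0,0],[0,0,0,0,0,0],[0,0,0,0,0,0],[0,0,0,0,0,0],[0,0,0,0,0,0]]
  ],
  "gripper": 1,
  "force": 120
}}

```text
t: 2.65
tool_pos: [0.4386, -0.0953, 0.2081]
tool_rot: [2.501, 1.901, -0.0]
contact_force: [-1.9, -1.2, 6.1]
opening: 0.0183
grip_force: 117.4
```

Request:
{"name": "arm_command", "arguments": {
  "plan": [
    [[0,0,-2,0,0,0],[0,0,-5,0,0,0],[-1,-0.5,-9,0,0,0.1],[-2,-1,-12,0,0,0.2],[-3,-1.5,-12,0,0,0.3],[-4,-2,-12,0,0,0.42],[-5,-2.5,-12,0,0,0.54],[-5.4,-2.5,-12,0,0,0.66],[-5.4,-2.5,-12,0,0,0.78],[-5.4,-2.5,-12,0,0,0.9],[-5.4,-2.5,-12,0,0,1.02],[-5.4,-2.5,-12,0,0,1.14]]
  ]
}}

```text
t: 3.65
tool_pos: [0.3993, -0.1401, 0.3259]
tool_rot: [-3.131, -0.241, 0.004]
contact_force: [-0.2, -0.2, -1.8]
opening: 0.0182
grip_force: 117.8
```

Request:
{"name": "arm_command", "arguments": {
  "plan": [
    [[0,0,0,0,0,0.08],[0,0,0,0,0,0.16],[0,0,0,0,0,0.16],[0,0,0,0,0,0.16]]
  ]
}}

```text
t: 3.98
tool_pos: [0.3994, -0.1402, 0.3263]
tool_rot: [-3.14, -0.003, 0.003]
contact_force: [0.4, 0.4, -2.3]
opening: 0.0184
grip_force: 117.8
```

```bash
python3 - <<'E'
from h import *
print({k:np.round(v,4).tolist() for k,v in get_obs().items() if k in('tool_pos','tool_rot','q')})
ims=[]
for n in ['wrist','top','side']:
    im,d,c=grab(n); np.savez(f'{n}1.npz',im=im,W=cloud(d,c)); ims.append(im)
cv2.imwrite('pics/m1.png',np.vstack([cv2.resize(np.hstack([ims[0],ims[2]]),(800,300)),]))
E
```

```text
{'q': [-0.5137, -0.4048, 2.1456, 0.0001, 1.403, 1.0552], 'tool_pos': [0.3994, -0.1402, 0.3263], 'tool_rot': [-3.1404, -0.003, 0.003]}
```

View pics/m1.png

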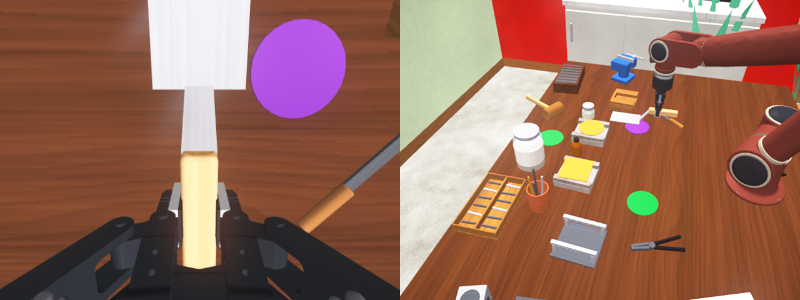

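The spatula is held straight: in the wrist half of the picture its blade is at (200,45), and in the side half it is at (627,118). Now I'll measure the blade in the tool frame and get the stand, disc and dock from several views.

```bash
python3 - <<'E'
from h import *
o=get_obs(); tp=o['tool_pos']; Rt=R.from_rotvec(o['tool_rot'])
def plane(p):
    A=np.c_[p[:,:2]-p[:,:2].mean(0),np.ones(len(p))]; s=np.linalg.lstsq(A,p[:,2],rcond=None)[0]; return np.round(s,4)
for n in ['wrist','side','top']:
    z=np.load(n+'1.npz'); W=z['W']; im=z['im']; S=cv2.cvtColor(im,cv2.COLOR_BGR2HSV)[...,1]
    T=Rt.inv().apply(np.nan_to_num(W.reshape(-1,3)-tp)).reshape(W.shape)   # tool frame
    m=(T[...,0]>.066)&(T[...,0]<.22)&(abs(T[...,1])<.06)&(T[...,2]>.18)&(T[...,2]<.225)&np.isfinite(W[...,0])
    p=T[m]
    if len(p)>20: print(n,'blade in tool',len(p),'min',np.percentile(p,1,0).round(4),'max',np.percentile(p,99,0).round(4),'slope x,y,z',plane(p),*rect(p[:,:2]))
# stand from original clouds
for n in ['top0','side0','side1']:
    z=np.load(n+'.npz'); W=z['W']; im=z['im']; hsv=cv2.cvtColor(im,cv2.COLOR_BGR2HSV); S=hsv[...,1]
    m=(S<80)&(W[...,2]>.036)&(W[...,2]<.047)&(abs(W[...,0]-.664)<.085)&(abs(W[...,1]+.141)<.08)
    print(n,'ridge',m.sum(),*rect(W[m][:,:2]))
    m=(S>120)&(hsv[...,0]>18)&(hsv[...,0]<35)&(W[...,2]>.04)&(W[...,2]<.056)&(abs(W[...,0]-.664)<.085)&(abs(W[...,1]+.141)<.075)
    mm=cv2.morphologyEx(m.astype(np.uint8),cv2.MORPH_CLOSE,np.ones((7,7)))
    q=W[m][:,:2]; (c,r)=cv2.minEnclosingCircle(q.astype(np.float32)); print(n,'disc',m.sum(),np.round(c,4),round(r,4),'z',np.median(W[m][:,2]).round(4),np.round(q.min(0),3),np.round(q.max(0),3))
    if n=='side1':continue
    m=(W[...,2]>.05)&(W[...,2]<.062)&(abs(W[...,0]-.571)<.085)&(abs(W[...,1]+.427)<.09); print(n,'dock',*rect(W[m][:,:2]),np.median(W[m][:,2]))
    m=(W[...,2]>.05)&(W[...,2]<.062)&(abs(W[...,0]-.571)<.09)&(abs(W[...,1]-.403)<.09); print(n,'rack',*rect(W[m][:,:2]),np.median(W[m][:,2]))
E
```

```text
wrist blade in tool 21975 min [ 0.0666 -0.0321  0.2034] max [0.1203 0.0326 0.2069] slope x,y,z [0.0062 0.0022 0.2053] [93.6  0.3] [66.3 55. ] 90.0
side blade in tool 711 min [ 0.0686 -0.036   0.2012] max [0.1845 0.0329 0.2092] slope x,y,z [0.0082 0.0036 0.2051] [126.3  -2.1] [ 74.4 119.9] 89.3
top blade in tool 999 min [ 0.0703 -0.034   0.1996] max [0.1818 0.031  0.2107] slope x,y,z [0.0101 0.0013 0.2053] [124.8  -1.3] [115.4  66.5] 0.6
top0 ridge 557 [ 669.1 -136.1] [128.3 141.2] 88.9
top0 disc 1132 [ 0.6658 -0.1388] 0.054 z 0.0481 [ 0.613 -0.192] [ 0.718 -0.086]
top0 dock [ 568.3 -414.4] [131.8 116.6] 85.7 0.05695022875492883
top0 rack [570.7 402.9] [111.8 139.7] 85.8 0.05542283841473994
side0 ridge 514 [ 672.1 -136.1] [137.5 140. ] 89.0
side0 disc 744 [ 0.6711 -0.1403] 0.0596 z 0.048 [ 0.616 -0.199] [ 0.72  -0.086]
side0 dock [ 571.7 -414. ] [141.3 115.9] 85.5 0.05649589276222039
side0 rack [574.1 403.1] [113.5 139.8] 85.8 0.05559083233029494
side1 ridge 509 [ 671.8 -136.8] [137.6 139.3] 89.1
side1 disc 741 [ 0.6678 -0.1431] 0.0597 z 0.0482 [ 0.616 -0.202] [ 0.721 -0.083]
```

Request:
{"name": "arm_command", "arguments": {
  "plan": [
    [[0.26,-0.46,3.0,0,0.01,0.019],[0.26,-0.46,6.0,0,0.01,0.019],[0.26,-0.46,8.0,0,0.01,0.019],[0.26,-0.46,8.68,0,0.01,0.019],[0.26,-0.46,8.68,0,0.01,0.019],[0.26,-0.46,8.68,0,0.01,0.019]]
  ]
}}

```text
t: 4.63
tool_pos: [0.4027, -0.136, 0.2414]
tool_rot: [3.141, -0.03, 0.017]
contact_force: [-0.4, -0.8, -2.0]
opening: 0.0179
grip_force: 117.8
```

```bash
cat >> h.py <<'E'
def blade(n,save=None):
    o=get_obs(); tp=o['tool_pos']; Rt=R.from_rotvec(o['tool_rot'])
    im,d,c=grab(n); W=cloud(d,c)
    T=Rt.inv().apply(np.nan_to_num(W.reshape(-1,3)-tp)).reshape(W.shape)
    m=(T[...,0]>.066)&(T[...,0]<.23)&(abs(T[...,1])<.06)&(T[...,2]>.192)&(T[...,2]<.22)&np.isfinite(W[...,0])
    p=W[m]; A=np.c_[p[:,:2]-p[:,:2].mean(0),np.ones(len(p))]; s=np.linalg.lstsq(A,p[:,2],rcond=None)[0]
    print(n,'blade',len(p),*rect(p[:,:2]),'slopes,z',s.round(4),'pos',np.round(tp,4),'F',np.round(o['contact_force'],1))
    if save: cv2.imwrite(save,im)
    return im,W
E
python3 - <<'E'
from h import *
blade('wrist');blade('side');blade('top')
rel([.537,-.138,.2395],-1,0)
E
```

```text
wrist blade 22100 [ 498.6 -138.4] [66.6 55.5] 89.0 slopes,z [0.0041 0.0017 0.038 ] pos [ 0.4027 -0.136   0.2414] F [-0.4 -0.8 -2. ]
side blade 1051 [ 554.  -139.5] [119.3 163.3] 89.2 slopes,z [0.0108 0.0156 0.039 ] pos [ 0.4031 -0.1362  0.2423] F [ 0.3 -0.3 -2.3]
top blade 1431 [ 554.8 -139.5] [117.7 162. ] 89.5 slopes,z [ 0.0182 -0.0084  0.0402] pos [ 0.4033 -0.1363  0.2428] F [-0.2 -0.3 -1.1]
row [13.37, -0.09, 0.51] [0.002, -0.013, -0.002] at [ 0.4033 -0.1363  0.2428] yaw -1.09 F [ 0.6  0.3 -3.4] 4.78
```

Request:
{"name": "arm_command", "arguments": {
  "plan": [
    [[0.5,-0.15,0.33,0,0,0],[2.0,-0.15,0.33,0,0,0],[4.0,-0.15,0.33,0,0,0],[6.0,-0.15,0.33,0,0,0],[7.5,-0.15,0.33,0,0,0],[7.5,-0.15,0.33,0,0,0]]
  ]
}}

```text
t: 5.28
tool_pos: [0.4802, -0.1361, 0.2397]
tool_rot: [3.14, -0.029, 0.022]
contact_force: [0.3, 0.2, -1.5]
opening: 0.018
grip_force: 117.8
```

Request:
{"name": "arm_command", "arguments": {
  "plan": [
    [[1.5,0,0,0,0,0],[3.0,0,0,0,0,0],[4.5,0,0,0,0,0],[5.7,0,0,0,0,0],[5.7,0,0,0,0,0],[5.7,0,0,0,0,0]]
  ]
}}

```text
t: 5.78
tool_pos: [0.5344, -0.1368, 0.239]
tool_rot: [3.141, -0.03, 0.015]
contact_force: [0.2, -0.2, -3.4]
opening: 0.0182
grip_force: 117.8
```

```bash
python3 - <<'E'
from h import *
im,W=blade('wrist'); im2,_=blade('side')
cv2.imwrite('pics/m2.png',np.hstack([cv2.resize(im,(400,300)),cv2.resize(im2[130:280,200:400],(400,300))]))
rel([.537,-.138,.2395],-1,0)
E
```

```text
wrist blade 27275 [ 628.8 -138.6] [120.  53.] 88.9 slopes,z [ 0.243  -0.0152  0.0421] pos [ 0.5344 -0.1368  0.239 ] F [ 0.2 -0.2 -3.4]
side blade 931 [ 672.6 -139.2] [119.9 141.3] 89.0 slopes,z [0.008  0.0136 0.0416] pos [ 0.5339 -0.1367  0.2387] F [ 0.2 -0.8 -2.8]
row [0.34, 0.12, -0.09] [-0.0, -0.009, -0.002] at [ 0.5337 -0.1367  0.2386] yaw 358.9 F [ 0.2 -0.2 -2.1] 5.88
```

View pics/m2.png

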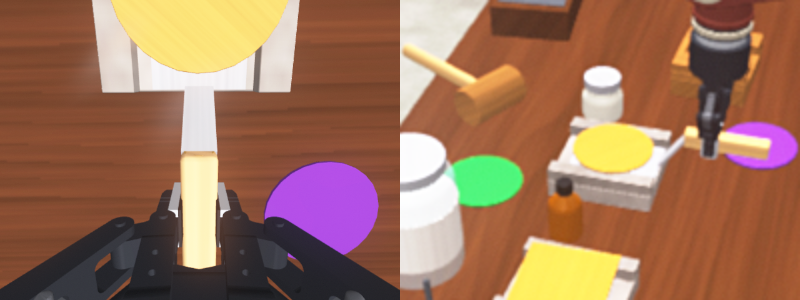

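The blade is in the channel under the disc, clear on both sides. In the wrist half it spans columns 150–248 and the channel 137–258. I'll fit the disc's circle to check the fore-aft centring.

```bash
cat >> h.py <<'E'
def disc(n,r=.055,zmin=.03):
    im,d,c=grab(n); W=cloud(d,c); h=cv2.cvtColor(im,cv2.COLOR_BGR2HSV)
    m=(h[...,1]>150)&(h[...,0]>20)&(h[...,0]<32)&(W[...,2]>zmin)
    o=get_obs(); T=R.from_rotvec(o['tool_rot']).inv().apply(np.nan_to_num(W.reshape(-1,3)-o['tool_pos'])).reshape(W.shape)
    m&=(abs(T[...,0]-.126)<.09)&(abs(T[...,1])<.08)&(T[...,2]>.17)
    n_,l,s,_=cv2.connectedComponentsWithStats(m.astype(np.uint8)); m=l==1+s[1:,4].argmax()
    ct=max(cv2.findContours(m.astype(np.uint8),0,1)[0],key=len)[:,0]
    ct=ct[(ct[:,1]>2)&(ct[:,0]>2)&(ct[:,0]<637)]
    from scipy.optimize import least_squares
    p=W[ct[:,1],ct[:,0],:2]; p=p[np.isfinite(p[:,0])]
    f=least_squares(lambda x:np.hypot(*(p-x).T)-r,p.mean(0)+[.03,0],loss='soft_l1',f_scale=.002)
    q=W[m]; A=np.c_[q[:,:2]-q[:,:2].mean(0),np.ones(len(q))]; s=np.linalg.lstsq(A,q[:,2],rcond=None)[0]
    print(n,'disc',f.x.round(4),'res',np.median(abs(f.fun)).round(4),'slopes,z',s.round(4),'TCP',np.round(o['tool_pos'],4)); return f.x
E
python3 - <<'E'
from h import *
disc('wrist')
z=0
E
```

```text
Traceback (most recent call last):
  File "h.py", line 36, in disc
    n_,l,s,_=cv2.connectedComponentsWithStats(m.astype(np.uint8)); m=l==1+s[1:,4].argmax()
                                                                          ~~~~~~~~~~~~~~^^
ValueError: attempt to get argmax of an empty sequence
```

```bash
sed -i 's/h\[...,1\]>150)&(h\[...,0\]>20)&(h\[...,0\]<32)/h[...,1]>90)\&(h[...,0]>15)\&(h[...,0]<40)/' h.py; python3 - <<'E'
from h import *
disc('wrist'); disc('side'); disc('top')
E
```

```text
wrist disc [ 0.6676 -0.1399] res 0.0002 slopes,z [0.0012 0.0011 0.0482] TCP [ 0.5336 -0.1368  0.2386]
side disc [ 0.6689 -0.1421] res 0.0028 slopes,z [-0.0037  0.0159  0.0479] TCP [ 0.5337 -0.1368  0.2387]
top disc [ 0.6685 -0.1384] res 0.0034 slopes,z [-0.0067 -0.0003  0.0479] TCP [ 0.5339 -0.1368  0.2387]
```

Request:
{"name": "arm_command", "arguments": {
  "plan": [
    [[0.2,0.1,0,0,0,0],[0.45,0.15,-0.1,0,0,0],[0.45,0.15,-0.4,0,0,0],[0.45,0.15,-0.6,0,0,0],[0.45,0.15,-0.75,0,0,0],[0.45,0.15,-0.9,0,0,0],[0.45,0.15,-1.05,0,0,0],[0.45,0.15,-1.2,0,0,0],[0.45,0.15,-1.4,0,0,0],[0.45,0.15,-1.6,0,0,0],[0.45,0.15,-1.6,0,0,0],[0.45,0.15,-1.6,0,0,0]]
  ]
}}

```text
t: 7.08
tool_pos: [0.5387, -0.1384, 0.2549]
tool_rot: [3.141, -0.03, 0.016]
contact_force: [-0.0, -0.2, -5.0]
opening: 0.0181
grip_force: 117.6
```

```bash
python3 - <<'E'
from h import *
disc('wrist'); disc('side'); disc('top'); im,_=blade('wrist'); o=get_obs(); print(o['contact_force'],o['tool_rot'],o['t'])
E
```

```text
wrist disc [ 0.6673 -0.1396] res 0.0002 slopes,z [0.0017 0.0007 0.0548] TCP [ 0.5387 -0.1384  0.2548]
side disc [ 0.6678 -0.1388] res 0.0024 slopes,z [0.0011 0.0123 0.0545] TCP [ 0.5387 -0.1384  0.2547]
top disc [ 0.6641 -0.1389] res 0.0019 slopes,z [0.003  0.0028 0.0542] TCP [ 0.5387 -0.1384  0.2547]
wrist blade 37454 [ 635.4 -140.2] [120.   57.5] 89.0 slopes,z [0.11   0.0079 0.052 ] pos [ 0.5387 -0.1384  0.2547] F [ 0.1 -0.1 -4.6]
[ 0.48893516 -0.25897679 -3.67745211] [-3.14127412  0.03012333 -0.01516066] 7.2833
```

The disc is lifted and level. Next I'll raise it and carry it gently to the rack.

Request:
{"name": "arm_command", "arguments": {
  "plan": [
    [[0,0,-0.3,0,0,0],[0,0,-1.0,0,0,0],[-0.2,0,-2.0,0,0,0],[-0.4,0,-3.2,0,0,0],[-0.4,0,-4.5,0,0,0],[-0.4,0,-5.8,0,0,0],[-0.4,0,-7.0,0,0,0],[-0.4,0,-8.0,0,0,0],[-0.4,0,-8.7,0,0,0],[-0.4,0,-9.0,0,0,0]]
  ]
}}

```text
t: 8.12
tool_pos: [0.5342, -0.1385, 0.3468]
tool_rot: [3.14, -0.03, 0.02]
contact_force: [0.0, -0.7, -5.3]
opening: 0.0183
grip_force: 117.5
```

Request:
{"name": "arm_command", "arguments": {
  "plan": [
    [[-0.1,-0.4,0,0,0,0],[-0.3,-1.4,0,0,0,0],[-0.6,-3.2,0,0,0,0],[-1.1,-5.8,0,0,0,0.005],[-1.7,-9.0,0,0,0,0.01],[-2.4,-12.5,0,0,0,0.014],[-3.1,-16.0,0,0,0,0.018],[-3.8,-19.5,0,0,0,0.022],[-4.3,-22.7,0,0,0,0.025],[-4.8,-25.3,0,0,0,0.027],[-5.0,-27.1,0,0,0,0.027],[-5.1,-27.5,0,0,0,0.027]]
  ]
}}

```text
t: 9.12
tool_pos: [0.4866, 0.1407, 0.343]
tool_rot: [-3.139, 0.066, -0.011]
contact_force: [0.5, -0.2, -4.5]
opening: 0.0178
grip_force: 117.7
```

Request:
{"name": "arm_command", "arguments": {
  "plan": [
    [[-0.1,-0.4,0,0,0,0],[-0.3,-1.4,0,0,0,0],[-0.6,-3.2,0,0,0,0],[-1.1,-5.8,0,0,0,0.005],[-1.6,-9.0,0,0,0,0.01],[-2.2,-12.5,0,0,0,0.014],[-2.7,-16.0,0,0,0,0.018],[-3.3,-19.5,0,0,0,0.022],[-3.7,-22.7,0,0,0,0.025],[-4.0,-25.3,0,0,0,0.027],[-4.2,-26.8,0,0,0,0.027],[-4.2,-27.2,0,0,0,0.027]]
  ]
}}

```text
t: 10.12
tool_pos: [0.4584, 0.413, 0.3436]
tool_rot: [-3.139, 0.113, -0.014]
contact_force: [-0.1, 0.4, -4.1]
opening: 0.0178
grip_force: 117.8
```

```bash
python3 - <<'E'
from h import *
disc('wrist',zmin=.06); disc('side',zmin=.06)
im,d,c=grab('wrist'); W=cloud(d,c); 
cv2.imwrite('pics/m3.png',im)
for n in ['wrist','side','top']:
    im,d,c=grab(n); W=cloud(d,c); S=cv2.cvtColor(im,cv2.COLOR_BGR2HSV)[...,1]
    for y in (.45,.355):
        m=(S<120)&(W[...,2]>.049)&(W[...,2]<.06)&(abs(W[...,0]-.57)<.1)&(abs(W[...,1]-y)<.03)
        if m.sum()>10: print(n,'rail',m.sum(),*rect(W[m][:,:2]))
rel([.4441,.4112,.30],-4.2)
E
```

```text
wrist disc [0.5865 0.407 ] res 0.0002 slopes,z [0.0014 0.0032 0.1434] TCP [0.4587 0.4123 0.3436]
side disc [0.5874 0.4069] res 0.0014 slopes,z [0.0004 0.0019 0.1434] TCP [0.4589 0.4112 0.3435]
wrist rail 999 [529.2 454.3] [12.3 45.1] 85.8
wrist rail 1052 [526.3 356.2] [12.6 53.9] 85.8
side rail 593 [577.7 452.1] [ 14.2 140.1] 85.9
side rail 152 [521.9 357.6] [13.8 43.1] 85.8
top rail 22 [525.9 456.9] [10.6 21.7] 75.6
top rail 236 [566.9 354. ] [ 14.6 139.4] 85.3
row [-1.55, -0.01, 4.37] [-0.0, -0.01, -0.002] at [0.4591 0.41   0.3439] yaw -4.3 F [-0.1  0.5 -4.2] 10.42
```

View pics/m3.png

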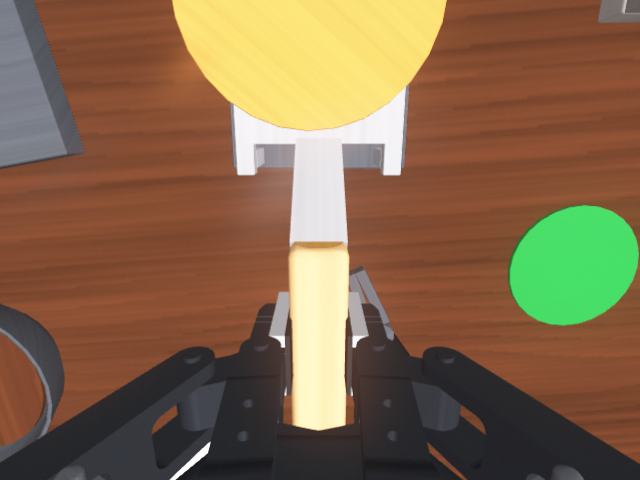

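The disc at (310,40) is still seated, and the two rail ends at (245,160) and (393,160) straddle the neck evenly. I'll correct and lower to just above the rails.

Request:
{"name": "arm_command", "arguments": {
  "plan": [
    [[-0.2,0.1,0.3,0,0,0],[-0.5,0.2,1.0,0,0,0],[-0.9,0.3,2.0,0,0,0],[-1.2,0.4,3.2,0,0,0],[-1.4,0.5,4.4,0,0,0],[-1.4,0.5,5.4,0,0,0],[-1.4,0.5,6.2,0,0,0],[-1.4,0.5,6.8,0,0,0],[-1.4,0.5,7.1,0,0,0],[-1.4,0.5,7.1,0,0,0],[-1.4,0.5,7.1,0,0,0]]
  ]
}}

```text
t: 11.33
tool_pos: [0.4454, 0.4074, 0.2731]
tool_rot: [-3.139, 0.115, -0.016]
contact_force: [-0.2, 0.1, -5.2]
opening: 0.018
grip_force: 117.7
```

```bash
python3 - <<'E'
from h import *
disc('wrist',zmin=.06); disc('side',zmin=.06); disc('top',zmin=.06)
im,d,c=grab('wrist'); W=cloud(d,c); S=cv2.cvtColor(im,cv2.COLOR_BGR2HSV)[...,1]
for y in (.45,.355):
    m=(S<120)&(W[...,2]>.049)&(W[...,2]<.06)&(abs(W[...,0]-.54)<.1)&(abs(W[...,1]-y)<.03); p=W[m]
    if m.sum()>10: print('rail',m.sum(),*rect(p[:,:2]))
rel([.4441,.4112,.26],-4.2)
E
```

```text
wrist disc [0.5737 0.4011] res 0.0002 slopes,z [0.0026 0.0025 0.0731] TCP [0.4455 0.4075 0.2736]
side disc [0.5747 0.4018] res 0.0017 slopes,z [0.0026 0.0057 0.0735] TCP [0.4455 0.4075 0.2738]
top disc [0.5722 0.4027] res 0.002 slopes,z [0.0007 0.0021 0.0734] TCP [0.4455 0.4075 0.2738]
rail 2565 [531.1 454.1] [12.6 49.6] 86.4
rail 2514 [524.5 356.4] [12.5 51. ] 85.7
row [-0.18, -0.36, 1.37] [-0.002, -0.011, 0.0] at [0.4454 0.4074 0.2737] yaw 355.8 F [ 0.7 -0.4 -5.5] 11.53
```

Request:
{"name": "arm_command", "arguments": {
  "plan": [
    [[-0.1,0,0.3,0,0,0],[-0.1,0,0.7,0,0,0],[-0.1,0,1.0,0,0,0],[-0.1,0,1.15,0,0,0],[-0.1,0,1.25,0,0,0],[-0.1,0,1.35,0,0,0],[-0.1,0,1.45,0,0,0],[-0.1,0,1.55,0,0,0],[-0.1,0,1.7,0,0,0],[-0.1,0,2.0,0,0,0],[-0.1,0,2.4,0,0,0],[-0.1,0,2.4,0,0,0]]
  ]
}}

```text
t: 12.53
tool_pos: [0.4441, 0.4071, 0.2478]
tool_rot: [3.139, -0.115, 0.014]
contact_force: [0.9, 0.0, -1.6]
opening: 0.0183
grip_force: 118.0
```

```bash
python3 - <<'E'
from h import *
disc('wrist'); disc('side'); o=get_obs(); print(o['tool_pos'],o['contact_force'])
E
```

```text
wrist disc [0.5719 0.4007] res 0.0002 slopes,z [0.     0.0013 0.0602] TCP [0.4441 0.4071 0.248 ]
side disc [0.573  0.4008] res 0.0014 slopes,z [-0.001   0.0039  0.06  ] TCP [0.4443 0.4072 0.2484]
[0.44425071 0.40722687 0.2483756 ] [ 0.01586132 -0.41190726 -2.38960803]
```

The disc sits flat on the rails, 1–2 mm off centre. I'll withdraw the blade straight back.

Request:
{"name": "arm_command", "arguments": {
  "plan": [
    [[-0.3,0,0,0,0,0],[-1.0,0,0,0,0,0],[-2.2,0,0,0,0,0],[-4.0,0,0,0,0,0],[-6.0,0,0,0,0,0],[-8.0,0,0,0,0,0],[-10.0,0,0,0,0,0],[-12.0,0,0,0,0,0],[-14.0,0,0,0,0,0],[-15.5,0,0,0,0,0],[-16,0,0,0,0,0],[-16,0,0,0,0,0]]
  ]
}}

```text
t: 13.63
tool_pos: [0.2834, 0.4191, 0.2472]
tool_rot: [-3.139, 0.112, -0.016]
contact_force: [0.0, 0.2, -2.4]
opening: 0.0181
grip_force: 118.2
```

```bash
cat >> h.py <<'E'
E
python3 - <<'E'
from h import *
im,W=blade('wrist'); im2,_=blade('side'); im3,d,c=grab('top')
W=cloud(d,c); h=cv2.cvtColor(im3,cv2.COLOR_BGR2HSV)
m=(h[...,1]>90)&(h[...,0]>15)&(h[...,0]<40)&(W[...,2]>.05)&(abs(W[...,0]-.573)<.08)&(abs(W[...,1]-.4)<.08)
print('disc',m.sum(),*rect(W[m][:,:2]),np.median(W[m][:,2]))
cv2.imwrite('pics/m4.png',np.hstack([cv2.resize(im,(400,300)),cv2.resize(im2[250:460,180:460],(400,300))]))
# dock targets: blade centre at u (m) along dock x from dock centre
rel([.30,.42,.35],-4.4)
E
```

```text
wrist blade 22124 [379.  411.7] [66.5 55.6] 86.0 slopes,z [0.0036 0.0022 0.0437] pos [0.2834 0.4191 0.2472] F [ 0.   0.2 -2.4]
side blade 2263 [434.4 413.5] [109.5 163.7] 86.0 slopes,z [0.0227 0.0053 0.0444] pos [0.2844 0.4191 0.2474] F [ 0.6  0.4 -2.6]
disc 1229 [569.7 402.1] [109.  106.2] 21.7 0.0596583509926627
row [1.56, -0.2, -10.22] [-0.001, -0.011, 0.003] at [0.2854 0.4192 0.2476] yaw 355.79 F [ 0.6  1.3 -2.6] 13.78
```

View pics/m4.png

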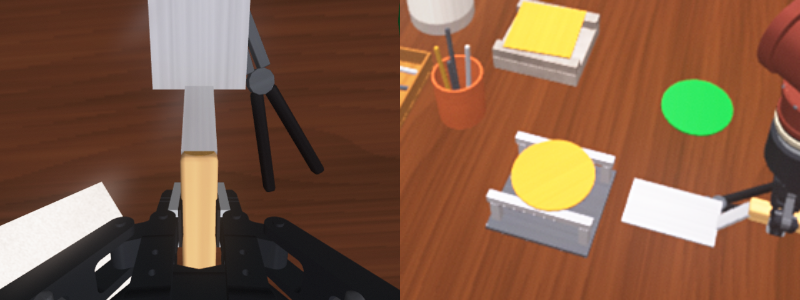

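The disc rests flat on the rack: (552,175) in the side half, with the blade clear. I'll carry the spatula round to the dock at a height that clears everything.

Request:
{"name": "arm_command", "arguments": {
  "plan": [
    [[0,0,-2.5,0,0,0],[0.5,0.8,-5.5,0,0,0],[1.5,2.7,-8,0,0,0],[3.2,5.7,-10,0,0,0],[5.2,9.2,-10,0,0,0],[7.2,12.7,-10,0,0,0],[9.2,16.2,-10,0,0,0],[11.2,19.7,-10,0,0,0],[13.2,23.2,-10,0,0,0],[15.2,26.7,-10,0,0,0],[17.2,30.2,-10,0,0,0],[19,33.5,-10,0,0,0]]
  ]
}}

```text
t: 14.78
tool_pos: [0.4498, 0.0681, 0.3495]
tool_rot: [3.139, -0.118, 0.018]
contact_force: [0.6, 0.5, -2.0]
opening: 0.0181
grip_force: 118.2
```

Request:
{"name": "arm_command", "arguments": {
  "plan": [
    [[-0.5,4,0,0,0,0],[-1.5,7.5,0,0,0,0],[-2.6,11,0,0,0,0],[-3.7,14.5,0,0,0,0],[-4.8,18,0,0,0,0],[-5.9,21.5,0,0,0,0],[-7.0,25,0,0,0,0],[-8.1,28.5,0,0,0,0],[-9.2,32,0,0,0,0],[-10.3,35.5,0,0,0,0],[-11.1,39,0,0,0,0],[-11.9,42.5,0,0,0,0]]
  ]
}}

```text
t: 15.78
tool_pos: [0.2975, -0.3467, 0.3479]
tool_rot: [3.138, -0.118, 0.016]
contact_force: [1.1, -0.3, -1.4]
opening: 0.0182
grip_force: 118.2
```

```bash
python3 - <<'E'
from h import *
blade('side')
rel([.2963,-.394,.29],-4.4)
E
```

```text
side blade 529 [ 425.2 -355.2] [ 81.6 119.5] 84.8 slopes,z [0.0063 0.0036 0.1442] pos [ 0.2975 -0.3467  0.3479] F [ 1.1 -0.3 -1.4]
row [0.32, 4.24, 5.86] [0.007, -0.008, -0.003] at [ 0.2961 -0.3511  0.3483] yaw -4.55 F [-3.5 -2.6 -1.3] 15.83
```

Request:
{"name": "arm_command", "arguments": {
  "plan": [
    [[0.1,2,2,0,0,0],[0.3,4.2,4.5,0,0,0],[0.3,4.2,7.5,0,0,0],[0.3,4.2,9.5,0,0,0],[0.3,4.2,10.5,0,0,0],[0.3,4.2,10.7,0,0,0],[0.3,4.2,10.7,0,0,0],[0.3,4.2,10.7,0,0,0]]
  ]
}}

```text
t: 16.5
tool_pos: [0.3004, -0.387, 0.2421]
tool_rot: [3.137, -0.115, 0.018]
contact_force: [1.2, -0.8, -2.1]
opening: 0.0182
grip_force: 118.4
```

```bash
python3 - <<'E'
from h import *
blade('wrist'); im,W=blade('side'); im3,d,c=grab('top'); W3=cloud(d,c)
for n,w in (('side',W),('top',W3)):
    m=(w[...,2]>.051)&(w[...,2]<.06)&(abs(w[...,0]-.571)<.075)&(abs(w[...,1]+.414)<.085); print(n,'dock',*rect(w[m][:,:2]))
    m=(w[...,2]>.03)&(w[...,2]<.047)&(w[...,0]<.506)&(w[...,0]>.37)&(abs(w[...,1]+.404)<.05); 
    if m.sum()>20: print(n,'blade',m.sum(),*rect(w[m][:,:2]),np.median(w[m][:,2]))
cv2.imwrite('pics/m5.png',np.hstack([cv2.resize(im3[180:330,400:600],(400,300)),cv2.resize(im[90:240,290:490],(400,300))]))
rel([.2963,-.394,.2415],-4.4)
E
```

```text
wrist blade 22097 [ 396.3 -395.1] [66.4 55.7] 85.7 slopes,z [0.0046 0.0001 0.0388] pos [ 0.3004 -0.387   0.2421] F [ 1.2 -0.8 -2.1]
side blade 622 [ 450.5 -397. ] [117.4 163.4] 85.5 slopes,z [-0.0103  0.012   0.0386] pos [ 0.3005 -0.387   0.2425] F [-0.2 -0.6 -1.7]
side dock [ 572.1 -415.2] [139.6 116. ] 85.7
side blade 493 [ 429.3 -396.5] [ 77.  119.5] 86.4 0.03892890750882527
top dock [ 568.  -414.4] [131.8 115.9] 85.9
top blade 1068 [ 427.  -395.3] [ 68.  117.5] 86.1 0.03959574931518173
row [-0.37, 0.74, 0.09] [0.002, -0.012, 0.004] at [ 0.3005 -0.3868  0.2424] yaw -4.18 F [ 0.6 -0.1 -1.5] 16.65
```

View pics/m5.png

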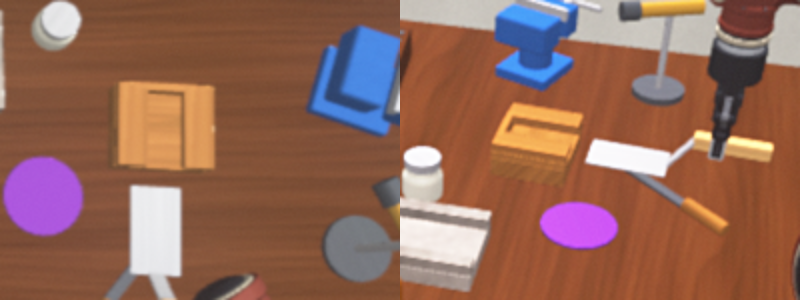

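The blade lies straight ahead of the slot but about 8 mm to the left of its axis. I'll correct that and start inserting.

Request:
{"name": "arm_command", "arguments": {
  "plan": [
    [[0,0.4,0.05,0,0,0],[0,0.83,0.05,0,0,0],[0.5,0.83,0.05,0,0,0],[1.0,0.83,0.05,0,0,0],[2.0,0.83,0.05,0,0,0],[3.0,0.83,0.05,0,0,0],[4.0,0.83,0.05,0,0,0],[5.0,0.83,0.05,0,0,0],[6.0,0.83,0.05,0,0,0],[7.0,0.83,0.05,0,0,0],[7.5,0.83,0.05,0,0,0],[7.5,0.83,0.05,0,0,0]]
  ]
}}

```text
t: 17.65
tool_pos: [0.3754, -0.4, 0.2408]
tool_rot: [-3.139, 0.113, -0.016]
contact_force: [-1.4, -0.0, -2.0]
opening: 0.0181
grip_force: 118.4
```

```bash
python3 - <<'E'
from h import *
im,W=blade('wrist'); cv2.imwrite('pics/m6.png',im)
m=(W[...,2]>.05)&(W[...,2]<.06)&(W[...,0]>.49); p=W[m]; print('dock top visible',m.sum(),*rect(p[:,:2]),p.min(0),p.max(0))
m=(W[...,2]>.03)&(W[...,2]<.044)&(W[...,0]>.43)&(W[...,0]<.505)&(abs(W[...,1]+.407)<.06);p=W[m]; print('blade',*rect(p[:,:2]))
rel([.43,-.403,.2415],-4.2)
E
```

```text
wrist blade 22115 [ 471.  -407.5] [66.5 55.7] 86.0 slopes,z [0.004  0.0019 0.0373] pos [ 0.3754 -0.4     0.2408] F [-1.4 -0.  -2. ]Traceback (most recent call last):
  File "<stdin>", line 3, in <module>
    return umr_minimum(a, axis, None, out, keepdims, initial, where)
ValueError: zero-size array to reduction operation minimum which has no identity
```

View pics/m6.png

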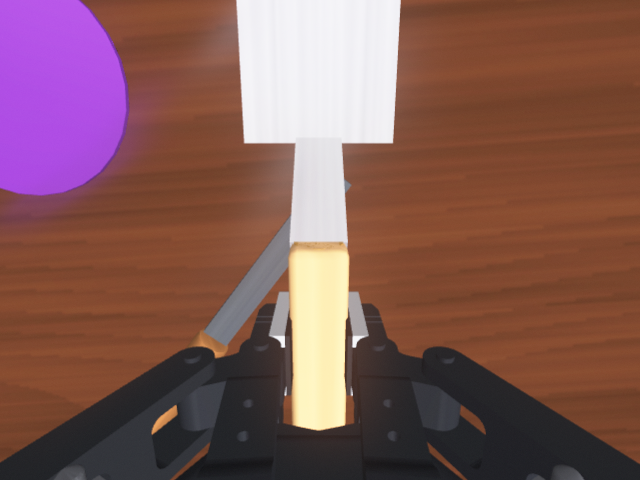

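The blade's rear half, at (318,70), is level and square, and there is no contact force. The block isn't in this view yet, so I'll push on further.

Request:
{"name": "arm_command", "arguments": {
  "plan": [
    [[0.7,0,0,0,0,0],[1.4,0,0,0,0,0],[2.1,0,0,0,0,0],[2.8,0,0,0,0,0],[3.5,0,0,0,0,0],[4.2,0,0,0,0,0],[4.6,0,0,0,0,0],[4.6,0,0,0,0,0]]
  ]
}}

```text
t: 18.37
tool_pos: [0.421, -0.4034, 0.2413]
tool_rot: [-3.139, 0.114, -0.016]
contact_force: [0.3, 0.0, -2.8]
opening: 0.018
grip_force: 118.4
```

```bash
python3 - <<'E'
from h import *
o=get_obs(); im,d,c=grab('wrist'); W=cloud(d,c)
m=(W[...,2]>.05)&(W[...,2]<.06)&(W[...,0]>.49)&(abs(W[...,1]+.41)<.09)
print('docktop',m.sum(),W[m].min(0).round(4),W[m].max(0).round(4)) if m.any() else 0
if m.sum()>50: print(*rect(W[m][:,:2]))
m=(W[...,2]>.033)&(W[...,2]<.041)&(W[...,0]>.46)&(W[...,0]<.52)&(abs(W[...,1]+.41)<.06);p=W[m]; print('blade',len(p),*rect(p[:,:2]),np.median(p[:,2]),p.min(0).round(4))
print(o['tool_pos'].round(4) if hasattr(o['tool_pos'],'round') else o['tool_pos'],o['contact_force'])
cv2.imwrite('pics/m7.png',im)
E
```

```text
docktop 18511 [ 0.5067 -0.4794  0.05  ] [ 0.5429 -0.3482  0.0598]
[ 525.7 -413.8] [130.2  28.9] 85.7
blade 11235 [ 505.2 -409.5] [120.3  33.3] 85.9 0.03767832143027258 [ 0.4862 -0.47    0.033 ]
[ 0.421  -0.4034  0.2413] [ 0.27421376  0.02133132 -2.8010539 ]
```

Request:
{"name": "arm_command", "arguments": {
  "plan": [
    [[0.25,0.03,0,0,0,0],[0.5,0.06,0,0,0,0],[0.7,0.1,0,0,0,0],[0.7,0.1,0,0,0,0]]
  ]
}}

```text
t: 18.75
tool_pos: [0.4272, -0.405, 0.2413]
tool_rot: [-3.139, 0.115, -0.016]
contact_force: [-0.2, -0.0, -1.9]
opening: 0.0181
grip_force: 118.4
```

Request:
{"name": "arm_command", "arguments": {
  "plan": [
    [[0.1,0,0,0,0,0],[0.2,0,0,0,0,0],[0.2,0,0,0,0,0]]
  ]
}}

```text
t: 19.0
tool_pos: [0.429, -0.405, 0.2413]
tool_rot: [-3.139, 0.115, -0.016]
contact_force: [-0.1, -0.4, -2.2]
opening: 0.0182
grip_force: 118.4
```

Request:
{"name": "arm_command", "arguments": {
  "plan": [
    [[0.1,0,0,0,0,0],[0.15,0,0,0,0,0],[0.15,0,0,0,0,0]]
  ]
}}

```text
t: 19.25
tool_pos: [0.4306, -0.4051, 0.2413]
tool_rot: [-3.139, 0.115, -0.016]
contact_force: [-0.1, 0.4, -1.6]
opening: 0.0184
grip_force: 118.4
```

Request:
{"name": "arm_command", "arguments": {
  "plan": [
    [[0.1,0,0,0,0,0],[0.15,0,0,0,0,0],[0.15,0,0,0,0,0]]
  ]
}}

```text
t: 19.5
tool_pos: [0.4316, -0.4052, 0.2412]
tool_rot: [-3.139, 0.115, -0.012]
contact_force: [-5.2, 0.9, -0.1]
opening: 0.0178
grip_force: 118.6
```

Request:
{"name": "arm_command", "arguments": {
  "plan": [
    [[0.1,0,0,0,0,0],[0.15,0,0,0,0,0],[0.15,0,0,0,0,0]]
  ]
}}

```text
t: 19.75
tool_pos: [0.4321, -0.4054, 0.2411]
tool_rot: [-3.138, 0.115, -0.007]
contact_force: [-12.8, 1.3, 3.4]
opening: 0.0179
grip_force: 119.1
```

The blade has met the back wall where expected. I'll ease off the push and lower it onto the slot floor.

Request:
{"name": "arm_command", "arguments": {
  "plan": [
    [[-0.1,0,0,0,0,0],[-0.12,0,0.1,0,0,0],[-0.12,0,0.2,0,0,0],[-0.12,0,0.2,0,0,0]]
  ]
}}

```text
t: 20.08
tool_pos: [0.4317, -0.4053, 0.2392]
tool_rot: [-3.139, 0.115, -0.013]
contact_force: [-4.2, -0.6, -1.7]
opening: 0.0179
grip_force: 118.6
```

Request:
{"name": "arm_command", "arguments": {
  "plan": [
    [[0,0,0.06,0,0,0],[0,0,0.12,0,0,0],[0,0,0.12,0,0,0]]
  ]
}}

```text
t: 20.33
tool_pos: [0.4315, -0.4054, 0.238]
tool_rot: [-3.139, 0.115, -0.011]
contact_force: [-8.1, 1.5, 1.8]
opening: 0.0178
grip_force: 118.9
```

Request:
{"name": "arm_command", "arguments": {
  "plan": [
    [[0,0,0.03,0,0,0],[0,0,0.03,0,0,0],[0,0,0.03,0,0,0],[0,0,0.03,0,0,0],[0,0,0.03,0,0,0],[0,0,0.03,0,0,0],[0,0,0.03,0,0,0],[0,0,0.03,0,0,0],[0,0,0.03,0,0,0],[0,0,0.03,0,0,0]]
  ],
  "gripper": -1
}}

```text
t: 21.17
tool_pos: [0.4323, -0.4052, 0.2378]
tool_rot: [-3.139, 0.115, -0.016]
contact_force: [-0.1, 0.2, 0.1]
opening: 0.0853
grip_force: 0.0
```

```bash
python3 - <<'E'
from h import *
o=get_obs(); im,d,c=grab('wrist'); W=cloud(d,c)
m=(W[...,2]>.05)&(W[...,2]<.06)&(W[...,0]>.5)&(abs(W[...,1]+.41)<.09); print('docktop',*rect(W[m][:,:2]))
m=(W[...,2]>.026)&(W[...,2]<.038)&(W[...,0]>.49)&(W[...,0]<.512)&(abs(W[...,1]+.41)<.04);p=W[m]; print('blade rear',len(p),*rect(p[:,:2]),np.median(p[:,2]))
print(o['opening'],o['tool_pos'],o['contact_force'])
cv2.imwrite('pics/m7.png',im)
E
```

```text
docktop [ 531.  -414.2] [129.7  39.2] 85.7
blade rear 4658 [ 505.8 -413.9] [71.1 15.3] 86.0 0.034229173669930335
0.08533946694419123 [ 0.43231881 -0.40524633  0.2377596 ] [-0.11698367  0.22904618  0.14194643]
```

View pics/m7.png

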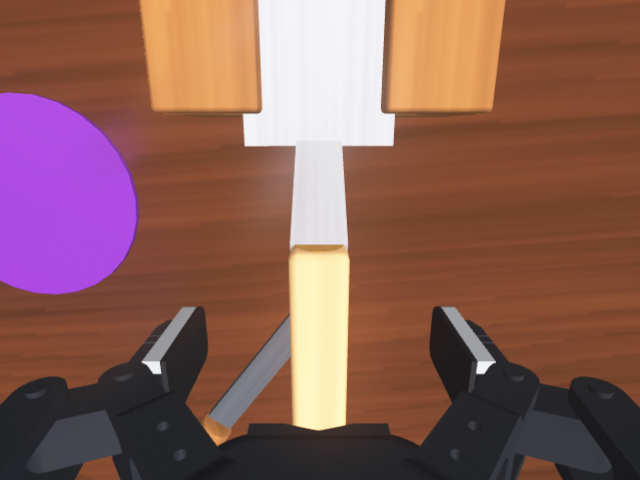

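The spatula is home. The blade's rear edge, at row 145, protrudes 13 mm from the block face at row 110, and the lips cover both sides. The fingers are open, so I'll back straight up.

Request:
{"name": "arm_command", "arguments": {
  "plan": [
    [[0,0,-1,0,0,0],[0,0,-3,0,0,0],[0,0,-6,0,0,0],[0,0,-9,0,0,0],[0,0,-12,0,0,0],[0,0,-14,0,0,0],[0,0,-15,0,0,0],[0,0,-15,0,0,0],[0,0,-15,0,0,0]]
  ]
}}

```text
t: 21.97
tool_pos: [0.4307, -0.4051, 0.3877]
tool_rot: [-3.139, 0.115, -0.016]
contact_force: [-0.7, 0.1, 0.4]
opening: 0.0855
grip_force: 0.0
```

```bash
python3 - <<'E'
from h import *
im,d,c=grab('wrist'); W=cloud(d,c)
m=(W[...,2]>.05)&(W[...,2]<.06)&(W[...,0]>.5)&(abs(W[...,1]+.41)<.09); print('docktop',*rect(W[m][:,:2]))
m=(W[...,2]>.026)&(W[...,2]<.038)&(W[...,0]>.49)&(W[...,0]<.512)&(abs(W[...,1]+.41)<.04); print('blade rear',*rect(W[m][:,:2]))
for n in('top','side'):
    im,d,c=grab(n); W=cloud(d,c); h=cv2.cvtColor(im,cv2.COLOR_BGR2HSV)
    for y,x in((.402,.573),(.128,.658)):
        m=(h[...,1]>90)&(h[...,0]>15)&(h[...,0]<40)&(W[...,2]>.04)&(abs(W[...,0]-x)<.075)&(abs(W[...,1]-y)<.075); print(n,*rect(W[m][:,:2]),np.median(W[m][:,2]))
print(finish_job())
E
```

```text
docktop [ 551.8 -415.8] [130.5  80. ] 85.8
blade rear [ 506.3 -414. ] [70.8 14.1] 85.7
top [569.9 401.7] [107.8 105.8] 27.0 0.0596948107670221
top [659.1 127.8] [109.9 110.4] 89.6 0.04775941991261834
side [573.2 401.7] [107.3 111.8] 11.7 0.06010551999530245
side [662.4 123.9] [110.9 120.6] 0.8 0.04813352933736764
the job is handed in; nothing more can be done
None
```

I've handed the job in at about 22 s: the disc lies flat and within about 2 mm of centre on the rack, the spatula is fully home in the block and let go, and the final camera check showed the square plate where it was.

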